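# Unlatch the cherry watch case

## Robot

A 6-joint arm with a two-finger parallel gripper is mounted at the origin on the work surface. World frame = base frame: x ahead of the robot, y to its left, z up, the work surface at z = 0. Lengths are in m, angles in degrees, forces in N, time in s.
With the tool pointing down it reaches from about 0.4 to 0.825 m from the base axis. Payload 7 kg.
Tool frame: the origin (TCP) lies midway between the tips of the shut fingers; the grasp point (between the pads) lies 19 mm behind it; z points along the fingers, y is the direction in which the jaws open and shut (so a half turn about z gives the same grasp; the last joint's range is limited). The gripper opens to 88 mm and grips with 3 to 60 N. Pads are 19 mm wide; open, the fingers measure 130 mm over their backs; the gripper's body (78 mm by 193 mm) begins 47 mm behind the grasp point.
Start: joints at [86.923, 20.546, 0.682, 0, -70.136, -16.507], TCP at [0.226, 0.636, 0.201] pointing down, gripper open.
Joint ranges: [-176.03, 176.03], [-82.01, 121.73], [-58.28, 71.71], [-173.87, 95.51], [-174.79, -0.11], [-173.66, 173.66]. Speed limits (degrees/s): [136.94, 136.94, 172.46, 180, 180, 180].

## Interface

Orientations are given as [roll, pitch, yaw] about the fixed x, y, z axes, in that order (R = Rz(yaw) Ry(pitch) Rx(roll)).
In Python, from plant import ctrl, snapshot gives the robot as it stands.
- The arm moves only by the shell command python3 -m pendant 'ROWS'. ROWS is JSON, a list of rows, each a list of 7 numbers: the shift along the tool's x, y, z in m, then the turn, a rotation vector about the tool's x, y, z in rad, then the opening, from -1 (shut) to 1 (fully open), so that 0 is half open. In form: [[x, y, z, ax, ay, az, jaw], ...]. A call has 1 to 12 rows; each row is the pose to reach, as a shift and turn from the pose commanded when the call began, along the tool's axes at that moment; what a row does not reach only later rows make up. A row lasts 1/8 s, in which the tool goes at most 62.5 mm and 10.7 degrees, less where a joint would pass 70% of its speed; a pose out of reach is approached as far as the arm can. A call with a gripper value outside its range is refused whole. The fingers move at their own pace and stop on an object; the grip force is fixed at half the most. Time passes only in rows, so rows that repeat a pose let the fingers close. It gives the time, the measured TCP pose, the force and the opening at its end, in the units of the state.
- ctrl.get_obs(): the state, without advancing time (a new reading comes with each control period).
- snapshot(name): name is "scene" or "top" or "wrist"; returns a dict with "image" (400x640x3 uint8, blue, green, red), "mtx" (3x3 intrinsics, pixels), "eye" and "attitude" of the camera in the world; the wrist camera has in their place "tool_from_camera" (4x4, takes a point from camera to tool coordinates, whose origin is the TCP and whose axes are the flange's). Camera axes: x right, y up, looking along -z (the intrinsics and any distortion apply to the point x, -y, -z); pixel columns grow to the right and rows downward; lengths in m; the calibration is good to about 2 mm. The wrist camera is an equidistant fisheye: a pixel r from the principal point sees the ray r / f radians off the axis. A picture is of the moment at which its call begins: read the wrist's pose just before it. There is no depth.
- ctrl.close_job(): hands the job in, once; it reports no verdict.
The state is a dict: "clock": time; "joint_pos": joint angles; "qvel": joint speeds; "tau": joint torques, N m; "tool_pos": TCP position; "orientation": TCP orientation; "force": force on the tool from outside, world axes, zero at the start; "moment": the same for the moment, N m; "opening": finger opening in m.
Only numpy, scipy, OpenCV 4.12 (cv2) and the standard library are available. Lean on these libraries where they do the work, as an engineer would, in place of code of your own. Each camera call takes 0.05 s, during which the arm holds its last target.

## Task

Unlatch the reddish-brown cherry wood watch case: first slide the steel keeper (black square knob) fully aside so that it no longer stands behind the brass bolt, then draw the brass bolt (round brass knob) fully back off the lid. Leave both open, and do not touch the pale maple case, which has the same latch and must stay locked.

Things in the scene. Friction and masses are not known exactly. Their poses are not given: they have to be found in the camera images.
- cherry_case: Reddish-brown cherry wood watch case, 180 (x) by 260 (y) by 75 mm high; it does not move. Origin: centre of its underside; z up, x from the latch half (deck) to the lid half, y along its length. On the deck lie two flat bars, tops 85 mm above the worktop; round the knobs only the staple on the lid, which the bolt runs through, stands higher (91 mm; case x 12 to 22, y -76 to -44 mm).
- keeper_knob (a point): Centre of the black square knob (16 x 16 mm, from 85 to 115 mm above the worktop; the point at 100) on the steel keeper bar, which lies along y right behind (-x of) the bolt's tail. Axes as the case's. Closed at case x -54, y 25 to 31 mm; slides only to +y, needing 3 N, to a stop at y 67 and stays where left. The bolt is free once the knob is beyond y 45.
- bolt_knob (a point): Centre of the round brass knob (18 mm diameter, from 85 to 115 mm above the worktop; the point at 100) on the brass bolt, a 20 mm wide bar along x. Axes as the case's. Closed at case x -30, y -60 mm; slides only to -x, off the lid, needing 3 N, to a stop at x -72 and stays where left; clear of the lid beyond x -60. With the keeper shut it moves only 2 mm.
- maple_case: Pale maple case of the same size and form with the same latch and knobs: a bystander to be left untouched. Origin: centre of its underside, axes as for the cherry case. The two cases stand side by side, either one on the left, each turned by up to 23 degrees.

How it is judged:
By the outcome, as a careful person would: the job done as asked, in the order asked, and still so for the second after the job is handed in, with the robot touching nothing.
It also fails if it takes over 43 s, if anything falls off the work surface, if the arm or the gripper's body presses on something with over 40 N, if the wrist force passes 120 N, or if a joint passes its speed limit or range.

## Working session

There is one attempt and no reset: what is moved stays moved. The work goes in short steps, Python scripts to look and compute and a shell command to move; the robot and the scene stay as the last step left them, time stands still between calls to the robot, and variables do not carry over. Pictures are saved under pics/ and viewed, and the job is handed in when it is done.

```bash
mkdir -p pics
python3 - <<'E'
from plant import ctrl, snapshot
import cv2
print(ctrl.get_obs())
for n in("top","scene"):
    s=snapshot(n); cv2.imwrite(f"pics/{n}0.png",s["image"]); print(n,s["mtx"],s["eye"],s["attitude"],s.keys())
E
```

```text
{'clock': 0.0, 'joint_pos': array([ 8.69224353e+01,  2.05900524e+01,  6.34001190e-01, -1.93459979e-02,
       -7.01350794e+01, -1.65073007e+01]), 'qvel': array([-0.10441969, -0.02999946, -0.07836598, -0.03451794,  0.02059754,
        0.06160815]), 'tau': array([ 1.22572428e-04, -5.82719564e+01,  2.93043441e+01,  6.99671432e+00,
        6.76073789e-03, -1.74824168e-04]), 'tool_pos': array([0.22611358, 0.63544582, 0.19994248]), 'orientation': array([ 1.79907458e+02, -8.45903394e-03, -1.95914469e+01]), 'force': array([-1.04819264,  0.15705039,  0.06154592]), 'moment': array([-0.02987654,  0.01868835,  0.02196399]), 'opening': 0.08740102533715054}
top [[461.35082831   0.         319.21231438]
 [  0.         461.35082831 205.57536399]
 [  0.           0.           1.        ]] [ 0.50639146 -0.04945953  1.05026604] [  2.57868561   0.49644253 -89.16050763] dict_keys(['image', 'mtx', 'eye', 'attitude'])
scene [[432.17662583   0.         318.27192539]
 [  0.         432.17662583 195.33991028]
 [  0.           0.           1.        ]] [1.13251647 0.19667094 0.80661025] [ 41.1241091   -0.21119389 113.16163088] dict_keys(['image', 'mtx', 'eye', 'attitude'])
```

View pics/top0.png

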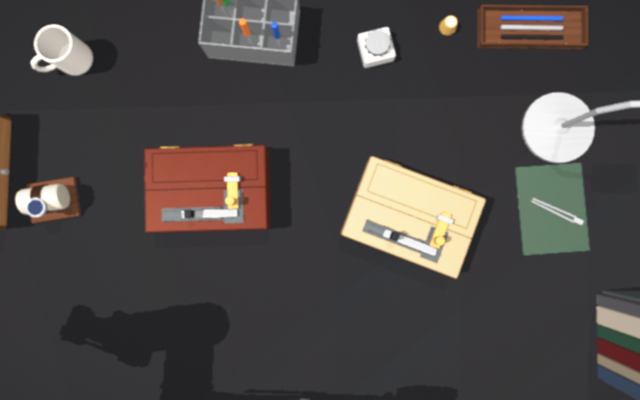

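View pics/scene0.png

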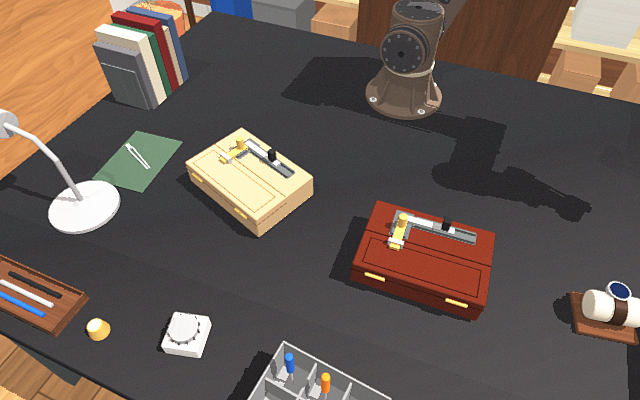

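```bash
cat > h.py <<'E'
import numpy as np,cv2
from scipy.spatial.transform import Rotation as R
def ray(s,u,v):
    K=s["mtx"];d=np.array([(u-K[0,2])/K[0,0],-(v-K[1,2])/K[1,1],-1.])
    return np.array(s["eye"]),R.from_euler("xyz",s["attitude"],degrees=True).as_matrix()@d
def plane(s,u,v,z):
    o,d=ray(s,u,v);return o+d*(z-o[2])/d[2]
def proj(s,p):
    c=R.from_euler("xyz",s["attitude"],degrees=True).as_matrix().T@(np.array(p)-s["eye"])
    K=s["mtx"];return K[0,2]-K[0,0]*c[0]/c[2],K[1,2]+K[1,1]*c[1]/c[2]
E
python3 - <<'E'
from plant import snapshot
from h import *
s=snapshot("top");im=s["image"];hsv=cv2.cvtColor(im,cv2.COLOR_BGR2HSV)
m=((hsv[...,0]<10)|(hsv[...,0]>172))&(hsv[...,1]>130)&(hsv[...,2]>60)
m=m.astype(np.uint8)*255; m[:, :110]=0;m[:,300:]=0;m[:120]=0
m=cv2.morphologyEx(m,cv2.MORPH_CLOSE,np.ones((5,5)))
c=max(cv2.findContours(m,0,1)[0],key=cv2.contourArea)
P=np.array([plane(s,*q[0],0.075)[:2] for q in c],np.float32)
r=cv2.minAreaRect(P);print(r,cv2.boxPoints(r))
crop=cv2.resize(im[135:245,135:280],None,fx=5,fy=5,interpolation=cv2.INTER_CUBIC);cv2.imwrite("pics/c1.png",crop)
s=snapshot("scene");im=s["image"];crop=cv2.resize(im[190:330,340:500],None,fx=4,fy=4,interpolation=cv2.INTER_CUBIC);cv2.imwrite("pics/c2.png",crop)
E
```

```text
((0.5837557315826416, 0.19982001185417175), (0.17905743420124054, 0.2654527425765991), 2.475092649459839) [[0.4885787  0.32855624]
 [0.5000424  0.06335116]
 [0.6789328  0.07108378]
 [0.6674691  0.33628887]]
```

View pics/c1.png

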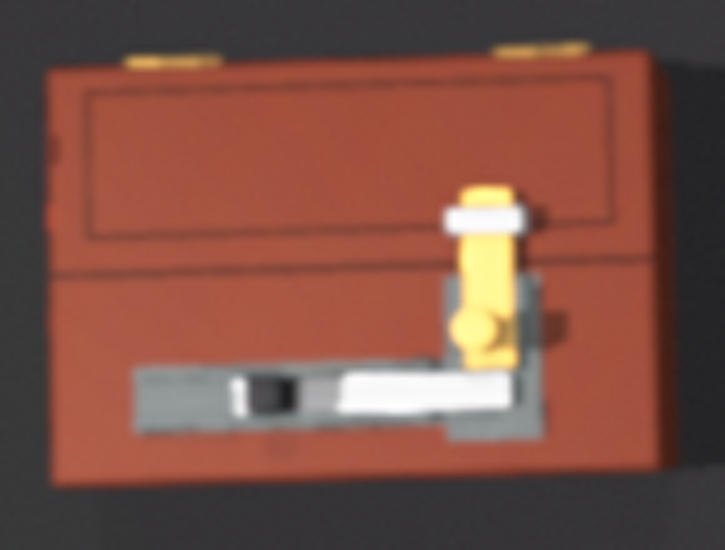

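View pics/c2.png

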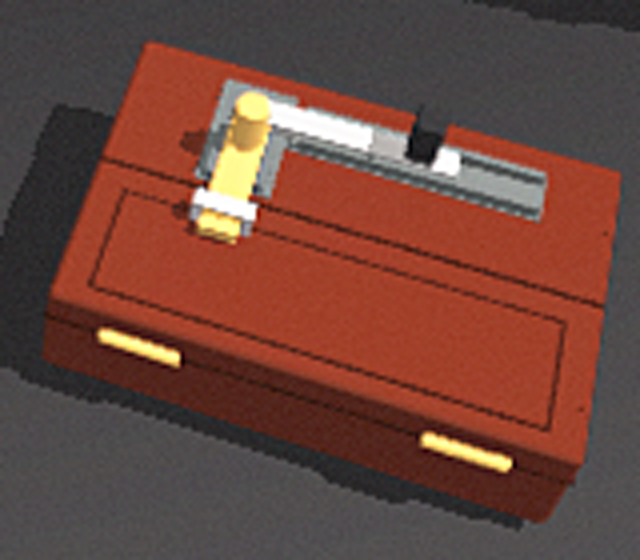

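Run:
```python
from plant import snapshot,ctrl
from h import *
s=snapshot("top")
t=lambda u,v:(135+(u-2)/5,135+(v-2)/5)
k=plane(s,*t(272,394),.115);b=plane(s,*t(474,327),.115);print("top",k,b)
# top-face corners
P=np.array([plane(s,*t(*q),.075)[:2] for q in [(48,72),(648,52),(662,468),(53,486)]]);print(P,P.mean(0))
s2=snapshot("scene")
w=lambda u,v:(340+(u-1.5)/4,190+(v-1.5)/4)
print("scene",plane(s2,*w(427,118),.115),plane(s2,*w(253,105),.115))
P2=np.array([plane(s2,*w(*q),.075)[:2] for q in [(148,43),(620,175),(580,465),(52,300)]]);print(P2,P2.mean(0))
for c in (P.mean(0),P2.mean(0)):
  Rz=R.from_euler("z",2.5,degrees=True).as_matrix()[:2,:2]
  print("keeper in case",Rz.T@(k[:2]-c),"bolt",Rz.T@(b[:2]-c), "pred bolt closed",c+Rz@[-.03,-.06])
o=ctrl.get_obs();print(o["tool_pos"],o["orientation"],o["joint_pos"],o["clock"])
```

```text
top [0.52869609 0.2237045  0.115     ] [0.55713618 0.14208506 0.115     ]
[[0.66575514 0.33502785]
 [0.67771655 0.07874845]
 [0.5007518  0.06927929]
 [0.48934685 0.3272952 ]] [0.58339258 0.2025877 ]
scene [0.53221785 0.22545767 0.115     ] [0.55905728 0.14199052 0.115     ]
[[0.50637256 0.07302507]
 [0.49511123 0.32796662]
 [0.6710984  0.3351142 ]
 [0.68408629 0.08144716]] [0.58916712 0.20438826]
keeper in case [-0.05372334  0.02348253] bolt [-0.0288705  -0.05929977] pred bolt closed [0.5560383  0.14133622]
keeper in case [-0.05957092  0.02193556] bolt [-0.03471808 -0.06084674] pred bolt closed [0.56181284 0.14313679]
[0.22621192 0.6357699  0.20053346] [ 1.79966117e+02 -2.71652226e-03 -1.95871466e+01] [ 8.69222521e+01  2.05638401e+01  6.67910613e-01 -7.46848182e-03
 -7.01373290e+01 -1.65068599e+01] 0.3
```

The scene shows the cherry case on the left, centred near (0.585, 0.2035) with yaw about 2.5°. The keeper knob is near (0.530, 0.226) and the bolt knob near (0.5575, 0.142). I'll shut the fingers and use them as a pusher, starting by hovering on the -y side of the keeper knob.

```bash
python3 -m pendant '[[0.036,0.027,0,0,0,-0.035,-1],[0.073,0.053,0,0,0,-0.07,-1],[0.109,0.08,0,0,0,-0.105,-1],[0.146,0.106,0,0,0,-0.14,-1],[0.182,0.133,0,0,0,-0.175,-1],[0.219,0.16,0,0,0,-0.21,-1],[0.255,0.186,0,0,0,-0.245,-1],[0.292,0.213,0,0,0,-0.28,-1],[0.328,0.239,0,0,0,-0.315,-1],[0.364,0.266,0,0,0,-0.35,-1],[0.401,0.292,0,0,0,-0.385,-1],[0.4375,0.319,0,0,0,-0.385,-1]]'
python3 - <<'E'
from plant import snapshot,ctrl
from h import *
o=ctrl.get_obs();s=snapshot("wrist");cv2.imwrite("pics/w1.png",s["image"])
print(o["tool_pos"],o["orientation"],o["force"],o["opening"],s["mtx"],s["tool_from_camera"])
s=snapshot("top");cv2.imwrite("pics/t1.png",s["image"])
E
```

```text
clock: 1.8
tool_pos: [0.5323, 0.1875, 0.2011]
orientation: [-180.0, -0.0, 2.5]
force: [0.4, -0.6, 0.6]
opening: 0.0006
[0.53226571 0.18753403 0.2010725 ] [-1.79983979e+02 -2.28980783e-02  2.51480277e+00] [ 0.409676   -0.56956209  0.64394122] 0.00063535092383275 [[309.70691629   0.         316.35137753]
 [  0.         309.70691629 196.81925225]
 [  0.           0.           1.        ]] [[ 1.37928941e-03  9.64791254e-01  2.63013181e-01  7.08110462e-02]
 [ 9.99998822e-01 -1.50773573e-03  2.86534905e-04  3.88696645e-04]
 [ 6.73000740e-04  2.63012476e-01 -9.64792198e-01 -1.85172340e-01]
 [ 0.00000000e+00  0.00000000e+00  0.00000000e+00  1.00000000e+00]]
```

View pics/w1.png

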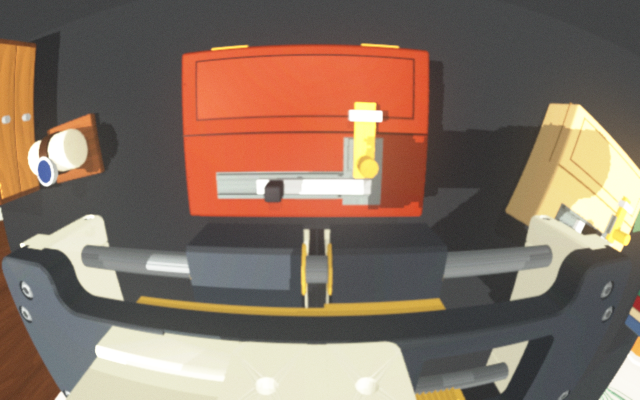

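Run:
```python
from plant import snapshot,ctrl
from h import *
o=ctrl.get_obs();s=snapshot("wrist")
T=np.eye(4);T[:3,:3]=R.from_euler("xyz",o["orientation"],degrees=True).as_matrix();T[:3,3]=o["tool_pos"]
M=T@s["tool_from_camera"];K=s["mtx"]
def f(u,v,z):
    x,y=u-K[0,2],v-K[1,2];r=np.hypot(x,y);th=r/K[0,0]
    d=M[:3,:3]@np.array([np.sin(th)*x/r,-np.sin(th)*y/r,-np.cos(th)])
    return M[:3,3]+d*(z-M[2,3])/d[2]
print("keeper",f(272,194,.115),"bolt",f(369,169,.115))
for q in [(183,55),(428,52),(421,215),(190,216)]: print(f(*q,.075))
im=s["image"][90:225,175:440];cv2.imwrite("pics/w1c.png",cv2.resize(im,None,fx=3,fy=3,interpolation=cv2.INTER_CUBIC))
```

```text
keeper [0.53091915 0.22568362 0.115     ] bolt [0.55767156 0.13917737 0.115     ]
[0.66765186 0.33121221 0.075     ]
[0.67848237 0.07608364 0.075     ]
[0.50302882 0.06874017 0.075     ]
[0.49084446 0.32573736 0.075     ]
```

View pics/w1c.png

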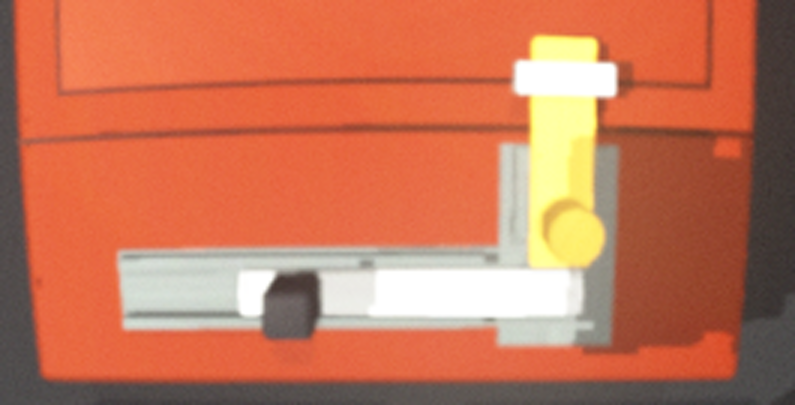

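Three views agree to a few mm, so the pusher is clear of both knobs. Descending to tip height z = 0.094.

```bash
python3 -m pendant '[[0,0,0.03,0,0,0,-1],[0,0,0.06,0,0,0,-1],[0,0,0.09,0,0,0,-1],[0,0,0.107,0,0,0,-1],[0,0,0.107,0,0,0,-1]]'
python3 - <<'E'
from plant import snapshot,ctrl
from h import *
s=snapshot("scene");cv2.imwrite("pics/s2.png",cv2.resize(s["image"][130:330,300:520],None,fx=3,fy=3,interpolation=cv2.INTER_CUBIC))
E
```

```text
clock: 2.58
tool_pos: [0.5304, 0.1889, 0.0927]
orientation: [179.9, 0.1, 2.5]
force: [-0.2, -0.4, -0.3]
opening: 0.0003
```

View pics/s2.png

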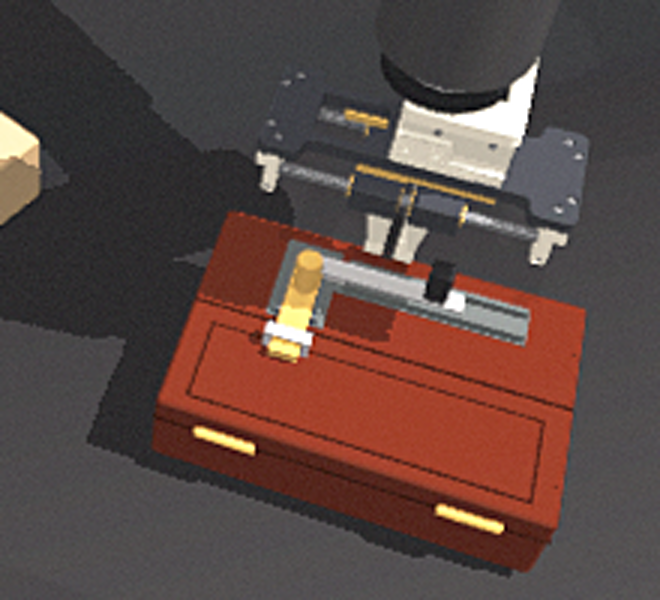

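Run:
```python
from plant import snapshot,ctrl
from h import *
s=snapshot("scene")
for p in ([.5304,.1889,.0927],[.531,.225,.115],[.531,.1889,.085]):
    u,v=proj(s,p);print((u-300)*3,(v-130)*3)
cv2.imwrite("pics/s3.png",cv2.resize(s["image"][185:245,390:490],None,fx=7,fy=7,interpolation=cv2.INTER_CUBIC))
```

```text
380.2706406235658 268.8022124023406
438.8367884782564 265.8601591584814
377.9494045603142 276.17427301410885
```

View pics/s3.png

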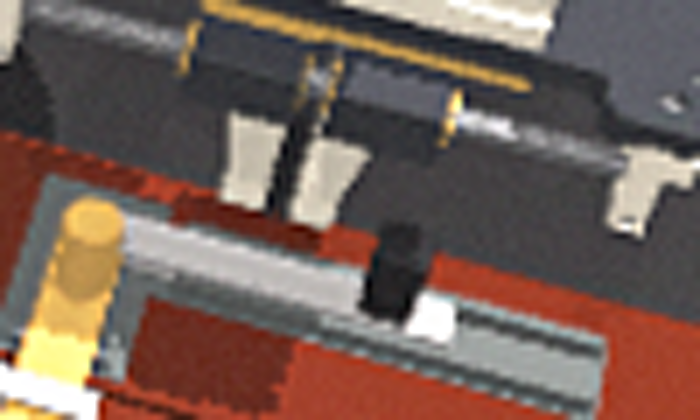

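Run:
```python
from plant import snapshot,ctrl
from h import *
s=snapshot("wrist");cv2.imwrite("pics/w2.png",s["image"])
T=np.linalg.inv(s["tool_from_camera"]);K=s["mtx"]
def pj(p):
    c=T@np.r_[p,1];d=np.array([c[0],-c[1],-c[2]]);r=np.hypot(d[0],d[1]);th=np.arctan2(r,d[2]);return K[0,2]+K[0,0]*th*d[0]/r,K[1,2]+K[0,0]*th*d[1]/r
print(pj([0,0,0]),pj([0.0095,0.021,0]),pj([0.0095,-0.021,0]))
```

```text
(np.float64(315.7852818444085), np.float64(227.51208944679885)) (np.float64(349.0354593198366), np.float64(213.40740689582347)) (np.float64(282.57388846227445), np.float64(213.30218235972234))
```

View pics/w2.png

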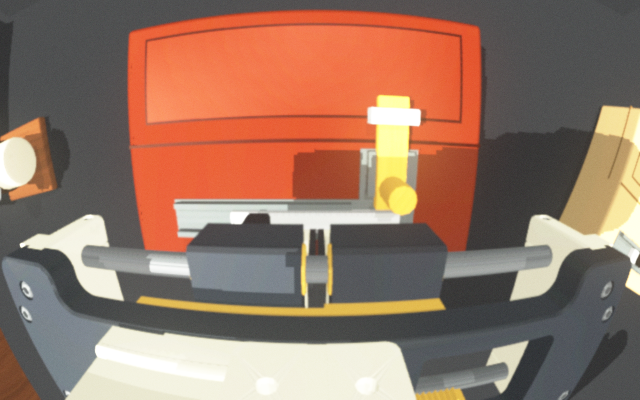

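```bash
python3 -m pendant '[[0,-0.007,0,0,0,0,-1],[0,-0.014,0,0,0,0,-1],[0,-0.021,0,0,0,0,-1],[0,-0.021,0,0,0,0,-1]]'
python3 - <<'E'
from plant import snapshot,ctrl
from h import *
s=snapshot("scene");cv2.imwrite("pics/s4.png",cv2.resize(s["image"][185:245,390:490],None,fx=7,fy=7,interpolation=cv2.INTER_CUBIC))
E
```

```text
clock: 3.22
tool_pos: [0.5306, 0.2104, 0.0939]
orientation: [-180.0, -0.0, 2.5]
force: [-0.3, -0.3, 0.4]
opening: 0.0007
```

View pics/s4.png

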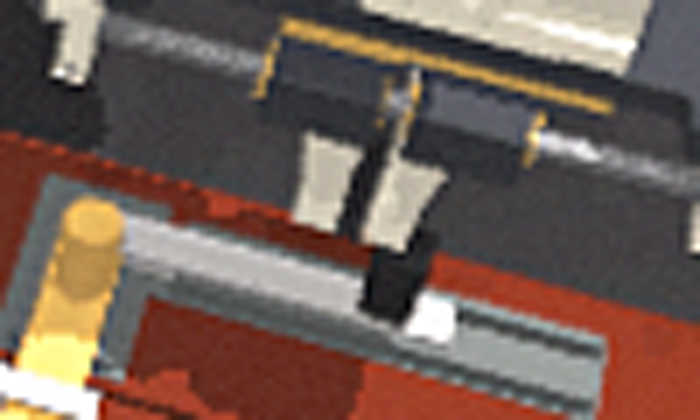

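Run:
```python
from plant import snapshot,ctrl
from h import *
s=snapshot("scene")
for u,v,x in((279,214,.5304),(352,237,.5306)):
    o,d=ray(s,390+u/7-.4,185+v/7-.4);print(o+d*(x-o[0])/d[0])
for z in(.094,.115):print([((u-390)*7,(v-185)*7) for u,v in [proj(s,[.5306,.2104,z])]])
i=snapshot("top");cv2.imwrite("pics/t4.png",cv2.resize(i["image"][120:260,120:300],None,fx=4,fy=4,interpolation=cv2.INTER_CUBIC))
```

```text
[0.5304     0.19140411 0.1088239 ]
[0.5306     0.21310257 0.1090505 ]
[(np.float64(329.23646826941325), np.float64(262.66419983215366))]
[(np.float64(344.41067820850355), np.float64(218.708411474299))]
```

View pics/t4.png

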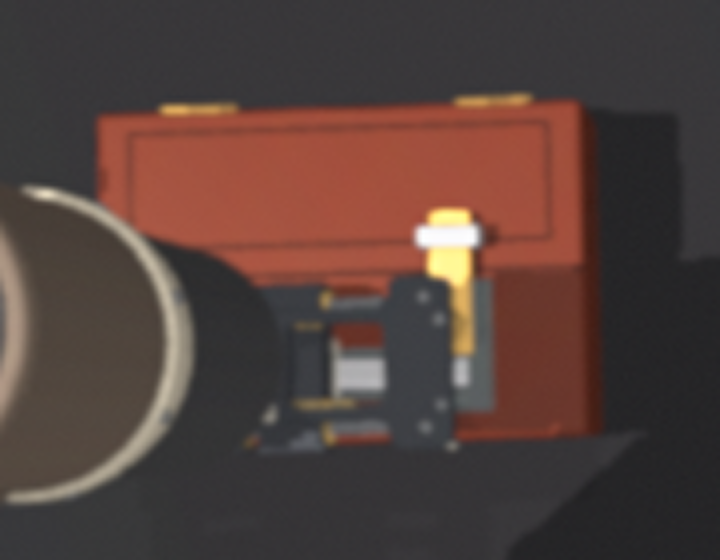

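Run:
```python
from plant import snapshot,ctrl
from h import *
s=snapshot("scene");im=(255*(s["image"][195:235,420:465]/255.)**.5).astype(np.uint8)
w=snapshot("wrist")["image"][190:300,200:440];w=(255*(w/255.)**.5).astype(np.uint8)
a=cv2.resize(im,(540,480),interpolation=cv2.INTER_NEAREST);cv2.imwrite("pics/s5.png",a);cv2.imwrite("pics/w5.png",cv2.resize(w,None,fx=3,fy=3,interpolation=cv2.INTER_CUBIC))
```

```text
(no output)
```

View pics/s5.png

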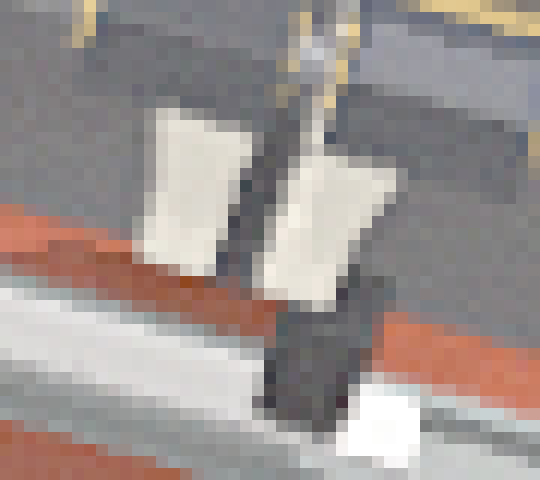

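View pics/w5.png

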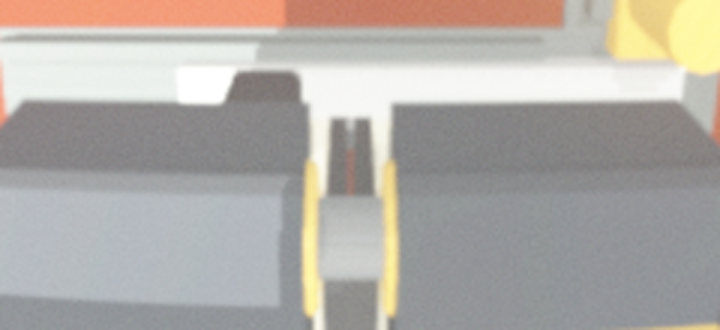

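Run:
```python
from plant import snapshot,ctrl
from h import *
s=snapshot("wrist");o=ctrl.get_obs()
T=np.linalg.inv(s["tool_from_camera"]);K=s["mtx"]
def pj(p):
    c=T@np.r_[p,1];d=np.array([c[0],-c[1],-c[2]]);r=np.hypot(d[0],d[1]);th=np.arctan2(r,d[2]);return np.round([K[0,2]+K[0,0]*th*d[0]/r,K[1,2]+K[0,0]*th*d[1]/r],1)
Rt=R.from_euler("xyz",o["orientation"],degrees=True).as_matrix()
C=np.array([.585,.2025]);Rz=R.from_euler("z",2.5,degrees=True).as_matrix()[:2,:2]
for dz in(0,.01,.02,.03):
  f=lambda x,y,z:pj(Rt.T@(np.r_[C+Rz@[x,y],z]-o["tool_pos"]-[0,0,dz]))
  print(dz,"knob",f(-.046,.017,.115),"lid corners",f(.09,.13,.075),f(.09,-.13,.075),"bolt top",f(-.03,-.06,.115),"staple",f(.022,-.044,.091),f(.022,-.076,.091))
cv2.imwrite("pics/w6.png",s["image"])
```

```text
0 knob [302.2 227.6] lid corners [149.4  25. ] [503.5  29.7] bolt top [435.5 200.3] staple [402.8 108.2] [449.8 111.5]
0.01 knob [303.  221.6] lid corners [155.7  27.9] [496.8  32.3] bolt top [429.7 195.9] staple [398.6 108.4] [443.8 111.4]
0.02 knob [303.6 216.2] lid corners [161.6  30.7] [490.5  34.8] bolt top [424.4 191.8] staple [394.8 108.6] [438.2 111.3]
0.03 knob [304.2 211.3] lid corners [167.1  33.4] [484.6  37.2] bolt top [419.5 188.1] staple [391.4 108.7] [433.2 111.3]
```

View pics/w6.png

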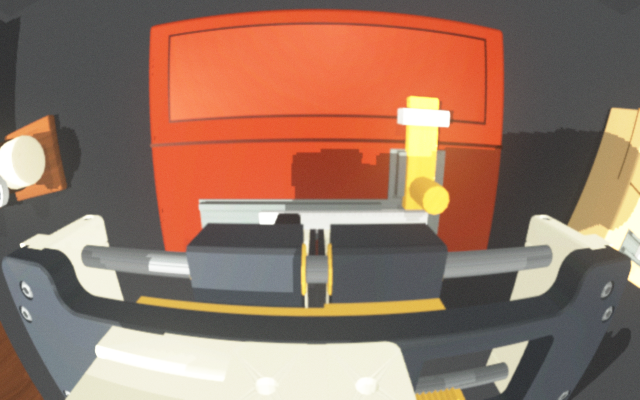

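```bash
python3 -m pendant '[[0,-0.004,0,0,0,0,-1],[0,-0.008,0,0,0,0,-1],[0,-0.008,0,0,0,0,-1]]'
python3 - <<'E'
from plant import snapshot,ctrl
from h import *
s=snapshot("scene");im=(255*(s["image"][195:235,420:465]/255.)**.5).astype(np.uint8)
a=cv2.resize(im,(540,480),interpolation=cv2.INTER_NEAREST);cv2.imwrite("pics/s7.png",a)
E
```

```text
clock: 3.9
tool_pos: [0.5303, 0.2181, 0.0938]
orientation: [180.0, -0.0, 2.5]
force: [-0.8, -0.3, -0.3]
opening: 0.0003
```

View pics/s7.png

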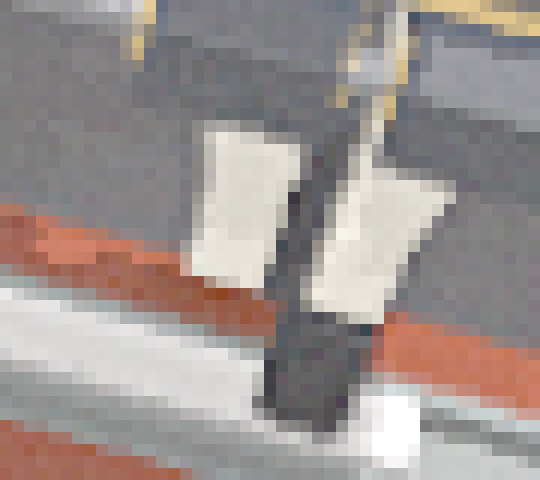

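The picture shows the fingertips hovering over the knob at about px (340,310) in the crop. With no force felt, the real tips sit roughly 20 mm above the reported TCP. I'll measure that from the wrist view, then back off and lower.

```bash
python3 - <<'E'
from plant import snapshot,ctrl
from h import *
s=snapshot("wrist")
T=np.linalg.inv(s["tool_from_camera"]);K=s["mtx"]
def pj(p):
    c=T@np.r_[p,1];d=np.array([c[0],-c[1],-c[2]]);r=np.hypot(d[0],d[1]);th=np.arctan2(r,d[2]);return np.round([K[0,2]+K[0,0]*th*d[0]/r,K[1,2]+K[0,0]*th*d[1]/r],1)
for h in(0,.01,.015,.02,.025,.03): print(h,pj([.0095,0,-h]))
E
python3 -m pendant '[[0,0.008,0,0,0,0,-1],[0,0.016,0,0,0,0,-1],[0,0.024,0,0,0,0,-1],[0,0.03,0,0,0,0,-1],[0,0.03,0.004,0,0,0,-1],[0,0.03,0.008,0,0,0,-1],[0,0.03,0.008,0,0,0,-1]]'
```

```text
0 [315.8 213.4]
0.01 [315.8 218.7]
0.015 [315.7 221.5]
0.02 [315.7 224.5]
0.025 [315.7 227.6]
0.03 [315.7 230.9]
clock: 4.88
tool_pos: [0.5313, 0.1877, 0.0853]
orientation: [180.0, 0.0, 2.5]
force: [0.3, -0.9, -0.4]
opening: 0.0003
```

```bash
python3 -m pendant '[[0,0,0.004,0,0,0,-1],[0,0,0.008,0,0,0,-1],[0,0,0.012,0,0,0,-1],[0,0,0.012,0,0,0,-1]]'
python3 - <<'E'
from plant import snapshot,ctrl
from h import *
s=snapshot("scene");im=(255*(s["image"][195:235,420:465]/255.)**.5).astype(np.uint8)
a=cv2.resize(im,(540,480),interpolation=cv2.INTER_NEAREST);cv2.imwrite("pics/s8.png",a)
E
```

```text
clock: 5.38
tool_pos: [0.5313, 0.1876, 0.0734]
orientation: [180.0, 0.0, 2.5]
force: [0.7, 0.1, 0.1]
opening: 0.0008
```

View pics/s8.png

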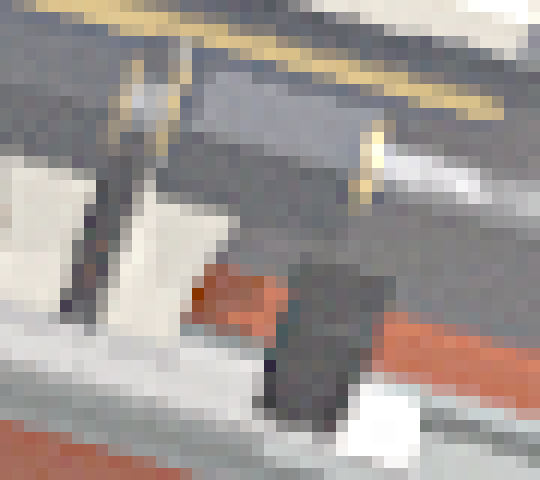

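```bash
python3 -m pendant '[[0,-0.01,0,0,0,0,-1],[0,-0.018,0,0,0,0,-1],[0,-0.024,0,0,0,0,-1],[0,-0.03,0,0,0,0,-1],[0,-0.036,0,0,0,0,-1],[0,-0.04,0,0,0,0,-1]]'
python3 - <<'E'
from plant import snapshot,ctrl
from h import *
s=snapshot("scene");im=(255*(s["image"][195:245,420:480]/255.)**.5).astype(np.uint8)
a=cv2.resize(im,(720,600),interpolation=cv2.INTER_NEAREST);cv2.imwrite("pics/s9.png",a)
E
```

```text
clock: 6.18
tool_pos: [0.5298, 0.228, 0.0739]
orientation: [180.0, -0.0, 2.5]
force: [1.0, -2.0, -0.2]
opening: 0.0005
```

View pics/s9.png

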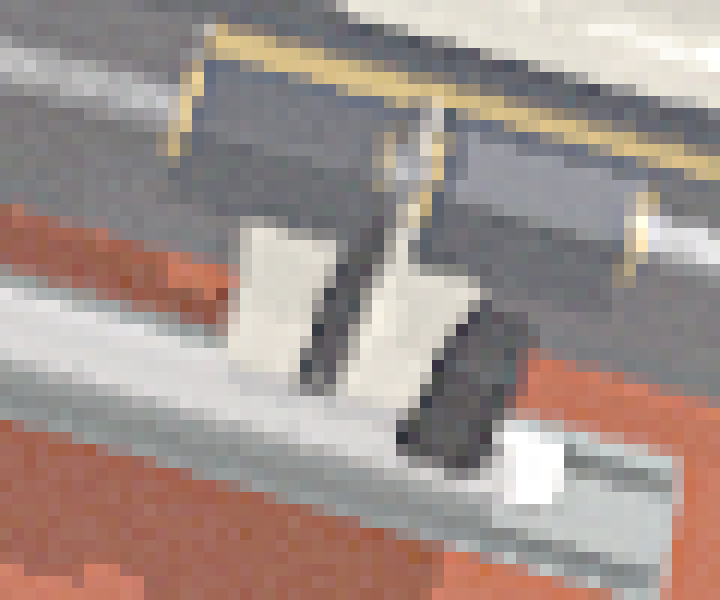

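The keeper is sliding under about 2 N and has moved about 25 mm. Continuing.

```bash
python3 -m pendant '[[0,-0.005,0,0,0,0,-1],[0,-0.01,0,0,0,0,-1],[0,-0.013,0,0,0,0,-1],[0,-0.013,0,0,0,0,-1]]'; python3 -m pendant '[[0,-0.002,0,0,0,0,-1],[0,-0.003,0,0,0,0,-1]]'
```

```text
clock: 6.72
tool_pos: [0.5291, 0.2412, 0.0737]
orientation: [-180.0, 0.0, 2.5]
force: [0.2, -1.1, -0.8]
opening: 0.0005
clock: 6.98
tool_pos: [0.529, 0.2435, 0.0737]
orientation: [180.0, 0.0, 2.5]
force: [0.0, -1.9, -0.8]
opening: 0.0006
```

```bash
python3 -m pendant '[[0,-0.001,0,0,0,0,-1],[0,-0.002,0,0,0,0,-1]]';python3 - <<'E'
from plant import snapshot,ctrl
from h import *
s=snapshot("scene");im=(255*(s["image"][195:245,420:480]/255.)**.5).astype(np.uint8)
a=cv2.resize(im,(720,600),interpolation=cv2.INTER_NEAREST);cv2.imwrite("pics/s10.png",a)
E
```

```text
clock: 7.22
tool_pos: [0.5289, 0.2438, 0.0738]
orientation: [179.8, 0.1, 2.5]
force: [3.7, -12.3, 1.5]
opening: 0.0003
```

View pics/s10.png

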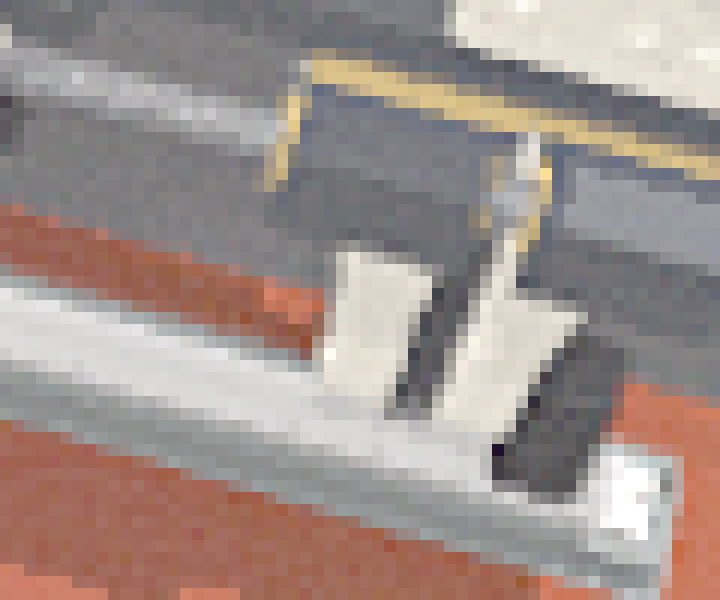

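The force rose to 12 N at the stop and the picture shows the keeper fully over, with its tab at the rail end around px (640,490). Backing off, lifting and moving to the lid side of the bolt knob.

```bash
python3 -m pendant '[[0,0.008,0,0,0,0,-1],[0,0.01,0,0,0,0,-1],[0,0.01,-0.025,0,0,0,-1],[0,0.01,-0.05,0,0,0,-1],[0,0.01,-0.06,0,0,0,-1],[0.016,0.04,-0.06,0,0,0,-1],[0.032,0.07,-0.06,0,0,0,-1],[0.0485,0.104,-0.06,0,0,0,-1],[0.0485,0.104,-0.06,0,0,0,-1]]'
python3 - <<'E'
from plant import snapshot,ctrl
from h import *
s=snapshot("scene");cv2.imwrite("pics/s11.png",cv2.resize(s["image"][150:290,350:490],(700,600),interpolation=cv2.INTER_CUBIC))
s=snapshot("top");cv2.imwrite("pics/t11.png",cv2.resize(s["image"][120:260,120:300],None,fx=4,fy=4,interpolation=cv2.INTER_CUBIC))
E
```

```text
clock: 8.4
tool_pos: [0.5824, 0.1421, 0.133]
orientation: [180.0, 0.1, 2.3]
force: [-1.0, 0.6, -0.5]
opening: 0.0006
```

View pics/s11.png

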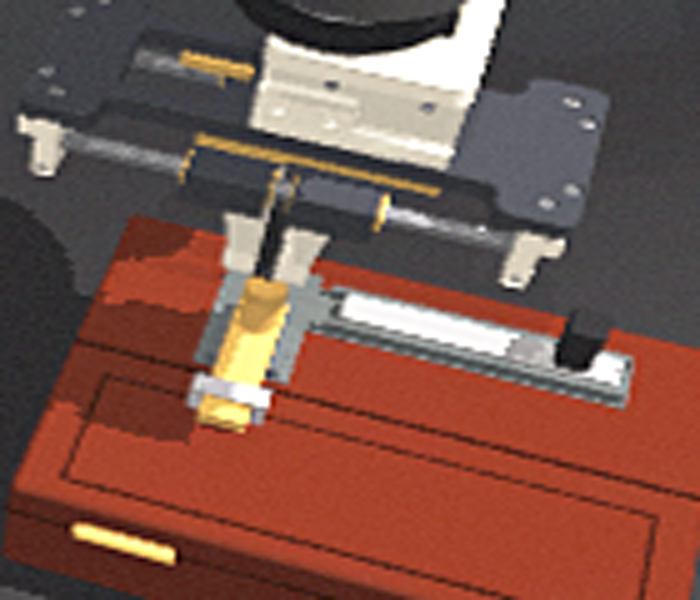

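View pics/t11.png

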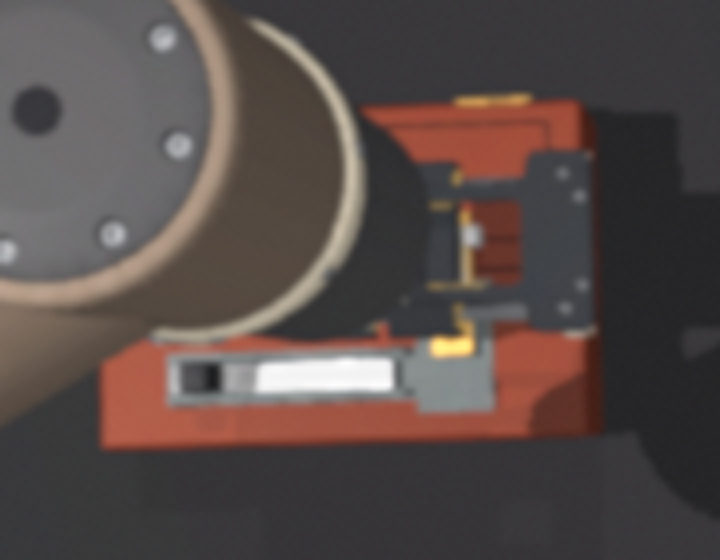

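```bash
python3 -m pendant '[[0.005,0,0.012,0,0,0,-1],[0.005,0,0.025,0,0,0,-1],[0.005,0,0.037,0,0,0,-1],[0.005,0,0.037,0,0,0,-1]]'; python3 -m pendant '[[0,0,0.007,0,0,0,-1],[0,0,0.014,0,0,0,-1],[0,0,0.02,0,0,0,-1],[0,0,0.02,0,0,0,-1]]'
python3 - <<'E'
from plant import snapshot,ctrl
from h import *
s=snapshot("scene");cv2.imwrite("pics/s12.png",cv2.resize(s["image"][170:270,360:480],(720,600),interpolation=cv2.INTER_CUBIC))
E
```

```text
clock: 9.0
tool_pos: [0.586, 0.1439, 0.0952]
orientation: [179.9, 0.1, 2.5]
force: [-0.8, -0.4, 0.7]
opening: 0.0005
clock: 9.5
tool_pos: [0.5867, 0.1439, 0.0763]
orientation: [180.0, 0.1, 2.5]
force: [-0.2, 0.2, -0.1]
opening: 0.0003
```

View pics/s12.png

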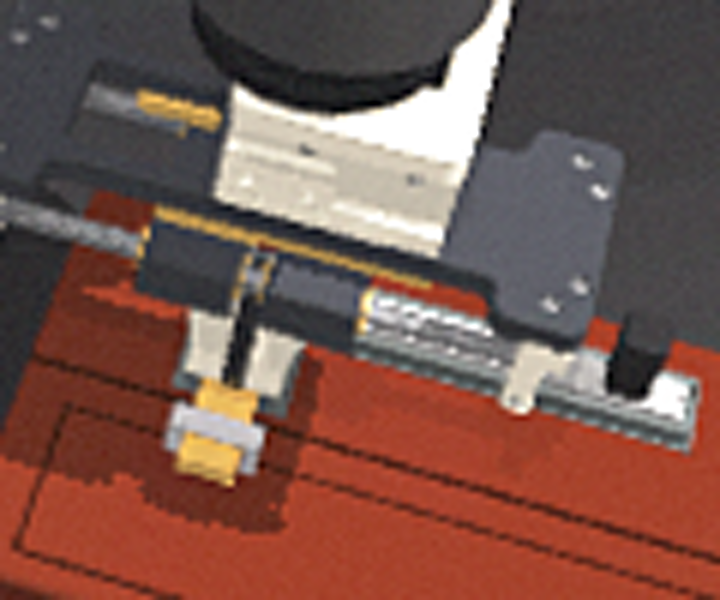

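```bash
python3 -m pendant '[[-0.006,0,0,0,0,0,-1],[-0.012,0,0,0,0,0,-1],[-0.017,0,0,0,0,0,-1],[-0.02,0,0,0,0,0,-1]]';  python3 -m pendant '[[-0.005,0,0,0,0,0,-1],[-0.01,0,0,0,0,0,-1],[-0.015,0,0,0,0,0,-1],[-0.015,0,0,0,0,0,-1]]'
python3 - <<'E'
from plant import snapshot,ctrl
from h import *
s=snapshot("scene");cv2.imwrite("pics/s13.png",cv2.resize(s["image"][170:270,360:480],(720,600),interpolation=cv2.INTER_CUBIC))
E
```

```text
clock: 10.05
tool_pos: [0.567, 0.1434, 0.0772]
orientation: [-180.0, -0.1, 2.5]
force: [2.0, -0.5, 0.0]
opening: 0.0003
clock: 10.55
tool_pos: [0.5515, 0.1426, 0.077]
orientation: [-180.0, 0.0, 2.5]
force: [0.4, 0.1, 0.6]
opening: 0.0005
```

View pics/s13.png

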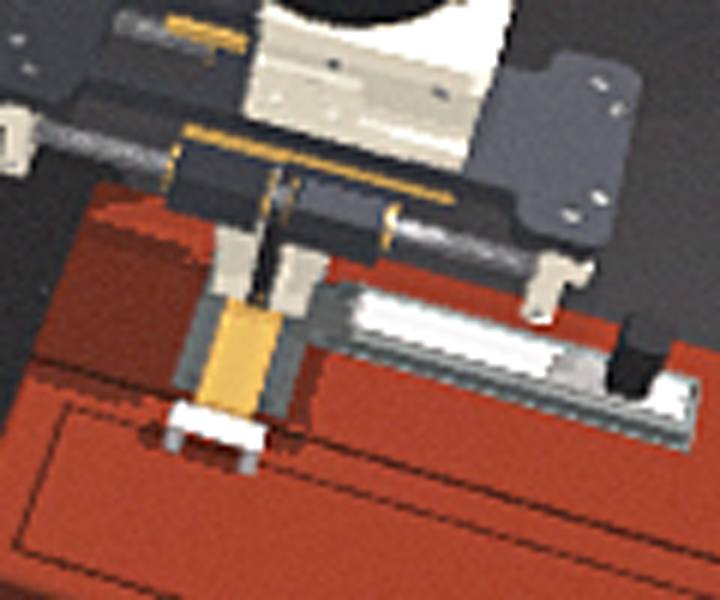

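The bolt is moving, and its tip has already gone into the staple. Continuing to the stop.

```bash
python3 -m pendant '[[-0.005,0,0,0,0,0,-1],[-0.01,0,0,0,0,0,-1],[-0.014,0,0,0,0,0,-1],[-0.014,0,0,0,0,0,-1]]'; python3 -m pendant '[[-0.002,0,0,0,0,0,-1],[-0.003,0,0,0,0,0,-1]]'
```

```text
clock: 11.1
tool_pos: [0.5375, 0.1419, 0.0769]
orientation: [180.0, 0.0, 2.5]
force: [0.8, 1.1, -0.1]
opening: 0.0002
clock: 11.35
tool_pos: [0.5351, 0.1419, 0.0769]
orientation: [-180.0, -0.0, 2.5]
force: [3.1, -0.8, -0.4]
opening: 0.0002
```

```bash
python3 -m pendant '[[-0.001,0,0,0,0,0,-1],[-0.002,0,0,0,0,0,-1]]'; python3 -m pendant '[[-0.001,0,0,0,0,0,-1],[-0.001,0,0,0,0,0,-1]]'
```

```text
clock: 11.6
tool_pos: [0.5342, 0.142, 0.0772]
orientation: [-180.0, -0.1, 2.5]
force: [8.1, -1.7, -3.1]
opening: 0.0003
clock: 11.85
tool_pos: [0.5341, 0.1421, 0.0773]
orientation: [-180.0, -0.2, 2.5]
force: [10.4, -1.5, -3.3]
opening: 0.0002
```

At the stop (10 N). Backing off, lifting and moving clear for a final look.

```bash
python3 -m pendant '[[0.006,0,0,0,0,0,-1],[0.01,0,0,0,0,0,-1],[0.01,0,-0.03,0,0,0,-1],[0.01,0,-0.06,0,0,0,-1],[0.01,0,-0.1,0,0,0,-1],[0.01,0,-0.13,0,0,0,-1],[0.01,-0.05,-0.14,0,0,0,-1],[0.01,-0.1,-0.14,0,0,0,-1],[0.01,-0.15,-0.14,0,0,0,-1],[-0.02,-0.2,-0.14,0,0,0,-1],[-0.05,-0.25,-0.14,0,0,0,-1],[-0.05,-0.25,-0.14,0,0,0,-1]]'
python3 - <<'E'
from plant import snapshot,ctrl
from h import *
s=snapshot("scene");cv2.imwrite("pics/s14.png",cv2.resize(s["image"][170:330,150:510],(800,356),interpolation=cv2.INTER_CUBIC))
s=snapshot("top");cv2.imwrite("pics/t14.png",s["image"])
E
```

```text
clock: 13.35
tool_pos: [0.4688, 0.392, 0.2161]
orientation: [180.0, 0.1, 2.7]
force: [0.3, -0.7, -0.3]
opening: 0.0004
```

View pics/s14.png

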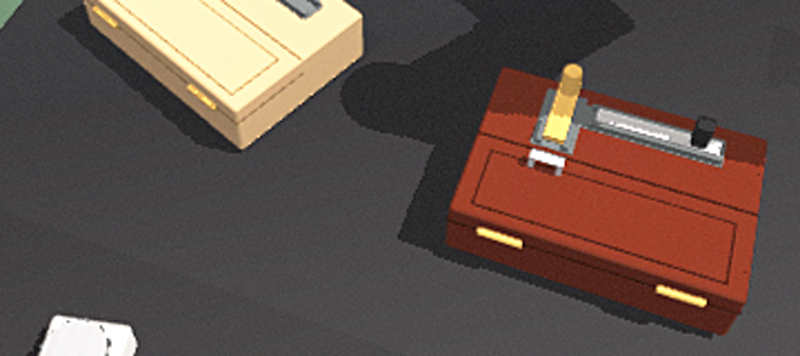

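View pics/t14.png

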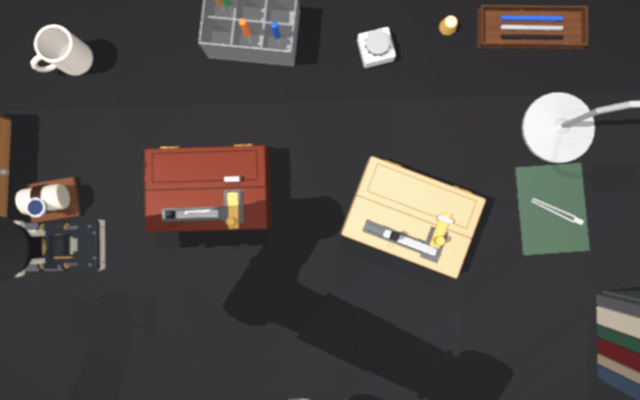

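The staple (px 232,179) is empty, the bolt (px 232,205–225) is back off the lid and the keeper knob (px 168,214) is at the rail end. The maple case looks unchanged. Handing in.

Run:
```python
from plant import ctrl
o=ctrl.get_obs();print(o["qvel"].round(1),o["force"].round(1),o["clock"]);print(ctrl.close_job())
```

```text
[-1.8 -0.4 -0.1  0.2  0.1  0.1] [-1.  -0.8 -0.1] 13.45
the job is handed in; nothing more can be done
None
```

The cherry case is unlatched and the job is handed in at 13.5 s. With the fingers shut I pushed the keeper knob to its +y stop (12 N), then pushed the bolt knob back to its -x stop (10 N).

- **Final pictures:** the keeper knob is at the end of its rail, the bolt is out of the staple and off the lid, and the maple case looks unmoved. The arm was clear of everything, with about 1 N on the wrist, which is just sensor noise.
- **What disagreed:** the fingertips sat about 25 mm higher than the reported TCP. My first keeper push passed over the knob without touching it. I measured the offset in the scene and wrist views, backed off and lowered the tool; the lower position, with no contact force, confirmed it.
- **Case position:** the cameras differed by up to about 6 mm on where the case stood, which the wide pusher absorbed.

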